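# Place four capacitors on their boards

## Task

Pick out the four round black capacitors and stand each one, upright and centred, on the circuit board whose printed circle is as wide as that capacitor: smallest on the smallest circle, and so on up to the largest. Set them down gently without dropping or tipping any, and leave the transformer and the ring choke where they are.

Things in the scene. Friction and masses are not known exactly. Their poses are not given: they have to be found in the camera images.
- can_a_mid (a point): The smallest capacitor: a loose, solid, upright round can with a flat base, 24 mm in diameter and 36 mm high, black sleeve, aluminium top with two tiny brass screw terminals (2 mm high). This point is on its axis, half-way up (18 mm above its base); z is its axis, pointing up.
- can_b_mid (a point): The second smallest capacitor: a loose, solid, upright round can with a flat base, 33 mm in diameter and 44 mm high, black sleeve, aluminium top with two tiny brass screw terminals (2 mm high). This point is on its axis, half-way up (22 mm above its base); z is its axis, pointing up.
- can_c_mid (a point): The second largest capacitor: a loose, solid, upright round can with a flat base, 42 mm in diameter and 52 mm high, black sleeve, aluminium top with two tiny brass screw terminals (2 mm high). This point is on its axis, half-way up (26 mm above its base); z is its axis, pointing up.
- can_d_mid (a point): The largest capacitor: a loose, solid, upright round can with a flat base, 52 mm in diameter and 60 mm high, black sleeve, aluminium top with two tiny brass screw terminals (2 mm high). This point is on its axis, half-way up (30 mm above its base); z is its axis, pointing up.
- outline_a (a point): The board for the smallest capacitor: a fixed green circuit board on a white carrier, 84 x 84 mm, its flat upper face 8 mm above the bench, with a thin white printed circle 24 mm in inside diameter in its middle (no rim or hole; the tiny parts at the corners are under 3 mm high). This point is the centre of the circle on the upper face; x and y run along the board's edges, z up.
- outline_b (a point): The board for the second smallest capacitor: a fixed green circuit board on a white carrier, 84 x 84 mm, its flat upper face 8 mm above the bench, with a thin white printed circle 33 mm in inside diameter in its middle (no rim or hole; the tiny parts at the corners are under 3 mm high). This point is the centre of the circle on the upper face; x and y run along the board's edges, z up.
- outline_c (a point): The board for the second largest capacitor: a fixed green circuit board on a white carrier, 84 x 84 mm, its flat upper face 8 mm above the bench, with a thin white printed circle 42 mm in inside diameter in its middle (no rim or hole; the tiny parts at the corners are under 3 mm high). This point is the centre of the circle on the upper face; x and y run along the board's edges, z up.
- outline_d (a point): The board for the largest capacitor: a fixed green circuit board on a white carrier, 84 x 84 mm, its flat upper face 8 mm above the bench, with a thin white printed circle 52 mm in inside diameter in its middle (no rim or hole; the tiny parts at the corners are under 3 mm high). This point is the centre of the circle on the upper face; x and y run along the board's edges, z up.
- transformer_mid (a point): A loose mains transformer, not to be moved: dark steel block 50 x 34 x 34 mm with a copper winding 44 mm across y. This point is its centre, 17 mm above the bench; z up.
- choke_mid (a point): A loose ring choke, not to be moved: flat copper-coloured ring lying on the bench, 46 mm outside and 20 mm hole diameter, 18 mm high. This point is its centre, 9 mm above the bench; z up.

How it is judged:
By the outcome, as a careful person would: the job done as asked, in the order asked, and still so for the second after the job is handed in, with the robot touching nothing.
It also fails if it takes over 115 s, if anything falls off the work surface, if the arm or the gripper's body presses on something with over 40 N, if the wrist force passes 120 N, or if a joint passes its speed limit or range.

## Robot

A 6-joint arm with a two-finger parallel gripper is mounted at the origin on the work surface. World frame = base frame: x ahead of the robot, y to its left, z up, the work surface at z = 0. Lengths are in m, angles in rad, forces in N, time in s.
With the tool pointing down it reaches from about 0.325 to 0.9 m from the base axis. Payload 3.5 kg.
Tool frame: the origin (TCP) lies midway between the tips of the shut fingers; the grasp point (between the pads) lies 19 mm behind it (arm.grasp_offset is the distance from the TCP to the grasp point, in m); z points along the fingers, y is the line along which they close (so a half turn about z gives the same grasp; the last joint's range is limited). The gripper opens to 85 mm and grips with 20 to 120 N. Pads are 22 mm wide; open, the fingers measure 114 mm over their backs; the gripper's body (76 mm by 85 mm) begins 54 mm behind the grasp point. The pads swing forward as they close: fully open they stand 13 mm farther back than shut.
Start: joints at [1.183, 0.276, -0.026, 1.268, 0, 1.467], TCP at [0.176, 0.6, 0.231] pointing down, gripper open.
Joint ranges: [-3.12, 3.12], [-0.85, 1.88], [-1.08, 1.24], [-1.95, 2.15], [-1.57, 1.53], [-3.14, 3.14]. Speed limits (rad/s): [2.57, 2.57, 3.14, 3.14, 3.14, 3.14].

## Interface

Orientations are given as [roll, pitch, yaw] about the fixed x, y, z axes, in that order (R = Rz(yaw) Ry(pitch) Rx(roll)).
In Python, from rig import arm, snapshot, get_calibration, order gives the robot as it stands.
- The arm moves only by the shell command python3 -m handwheel 'ROWS' [FORCE]. ROWS is JSON, one flat list of numbers, 7 for each row, row after row: the opening in per cent of the stroke, from 0 (shut) to 100 (fully open), then the shift along the world's x, y, z in cm, then the turn, a rotation vector about the world's x, y, z in degrees. In form: [claw, tx, ty, tz, ax, ay, az, claw, tx, ty, tz, ax, ay, az, ...]. A call has 1 to 5 rows; each row is the pose to reach, as a shift and turn from the pose commanded when the call began; what a row does not reach only later rows make up. A row lasts 1/8 s, in which the tool goes at most 62.5 mm and 10.7 degrees, less where a joint would pass 70% of its speed; a pose out of reach is approached as far as the arm can. A call with a gripper value outside its range is refused whole. The fingers move at their own pace and stop on an object; FORCE is the grip in N (left out, the last holds). Time passes only in rows, so rows that repeat a pose let the fingers close. It gives the time, the measured TCP pose, the force, the opening and the grip force at its end, in the units of the state.
- arm.state(): the state, without advancing time (a new reading comes with each control period).
- snapshot(name): name is "scene" or "top"; returns the picture (384x512x3 uint8, blue, green, red); there is no depth.
- get_calibration(name): a dict with "fx", "fy", "cx", "cy" (pixels), "pose" (4x4, takes a point from camera to world coordinates). Camera axes: x right, y up, looking along -z (the intrinsics and any distortion apply to the point x, -y, -z); pixel columns grow to the right and rows downward; lengths in m; the calibration is good to about 2 mm. A picture is of the moment at which its call begins. get_calibration takes no time and is no camera call.
- order.hand_in(): hands the job in; it is judged then, once.
The state is a dict: "time": time; "joints": joint angles; "qvel": joint speeds; "effort": joint torques, N m; "position": TCP position; "orientation": TCP orientation; "ft_force": force on the tool from outside, world axes, zero at the start; "ft_torque": the same for the moment, N m; "opening": finger opening in m; "gripper_force": force on a finger pad.
Only numpy, scipy, OpenCV 4.12 (cv2) and the standard library are available. Lean on these libraries where they do the work, as an engineer would, in place of code of your own. Each camera call takes 0.05 s, during which the arm holds its last target. There are 200 camera calls.

## Working session

There is one attempt and no reset: what is moved stays moved. The work goes in short steps, Python scripts to look and compute and a shell command to move; the robot and the scene stay as the last step left them, time stands still between calls to the robot, and variables do not carry over. Pictures are saved under pics/ and viewed, at most 14 in all, crops included, and the job is handed in when it is done.

```bash
mkdir -p pics
python3 - <<'E'
from rig import arm,snapshot,get_calibration
import cv2
for n in("top","scene"):
    cv2.imwrite(f"pics/{n}0.png",cv2.resize(snapshot(n),(800,600),interpolation=cv2.INTER_CUBIC)); print(n,get_calibration(n))
s=arm.state();print(s,arm.grasp_offset)
E
```

```text
top {'fx': 421.7591200273781, 'fy': 421.7591200273781, 'cx': 254.48025898688573, 'cy': 192.85649480368053, 'pose': array([[ 0.00540296,  0.99104044, -0.13345281,  0.32618096],
       [-0.99989503,  0.00355997, -0.01404475, -0.01288998],
       [-0.01344382,  0.13351469,  0.99095565,  1.20570274],
       [ 0.        ,  0.        ,  0.        ,  1.        ]])}
scene {'fx': 467.3000111508548, 'fy': 467.3000111508548, 'cx': 260.41223253549214, 'cy': 185.05879737684404, 'pose': array([[-0.74305731, -0.3550445 ,  0.56728233,  1.06693122],
       [ 0.6691415 , -0.40777413,  0.62126476,  0.61696654],
       [ 0.01074642,  0.84122747,  0.54057456,  0.6167344 ],
       [ 0.        ,  0.        ,  0.        ,  1.        ]])}
{'time': 0.1, 'joints': array([ 1.18261605e+00,  2.77106084e-01, -2.77747695e-02,  1.26799314e+00,
       -3.16040209e-05,  1.46738426e+00]), 'qvel': array([-0.00082288, -0.00118111,  0.00112349,  0.00046702,  0.00024784,
       -0.00072106]), 'effort': array([ 1.25012157e-04, -4.46706891e+01,  2.96129769e+01,  8.46899551e-03,
       -1.67122162e-04, -2.69137779e-06]), 'position': array([0.17533632, 0.59915236, 0.23022638]), 'orientation': array([-3.13952282e+00, -1.83038311e-04,  2.85682429e+00]), 'ft_force': array([ 0.01535225, -0.07109043,  0.20753176]), 'ft_torque': array([-0.00136983, -0.02913441,  0.03296469]), 'gripper_force': 0.0, 'opening': 0.08529522439269399} 0.0187
```

View pics/top0.png

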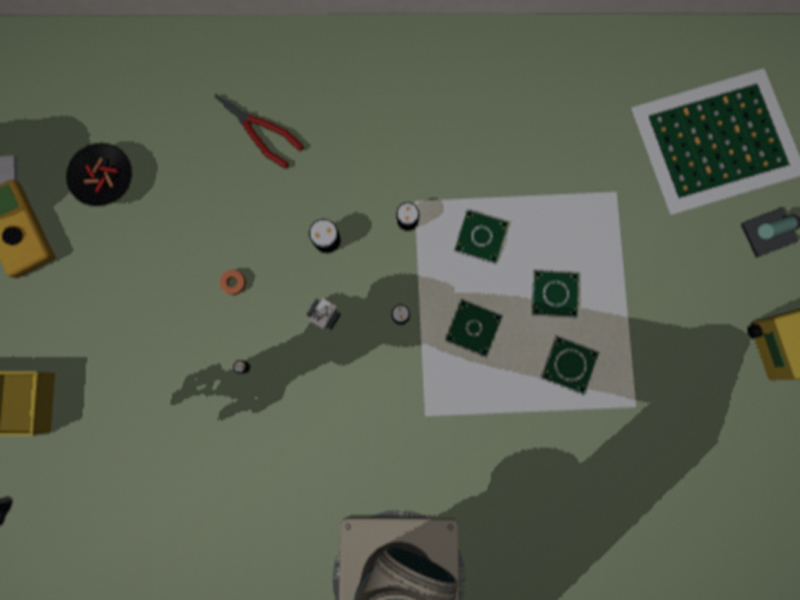

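View pics/scene0.png

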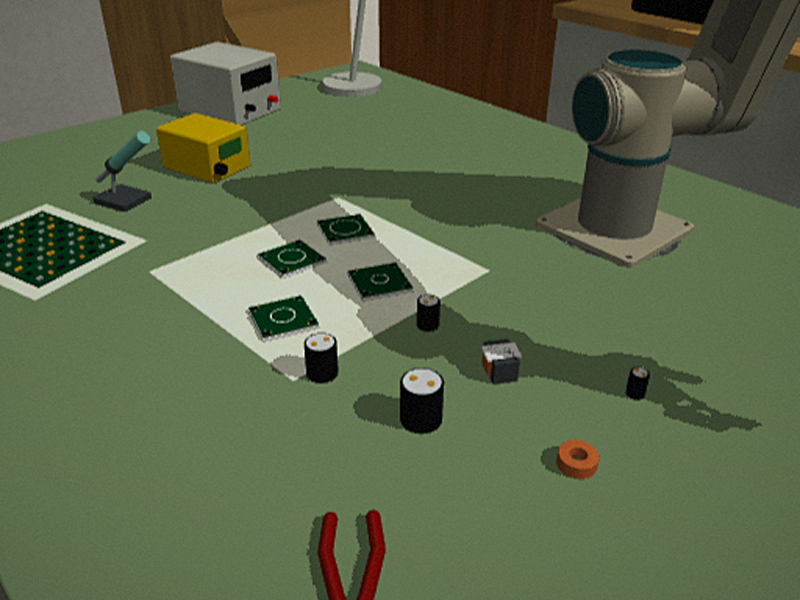

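```bash
cat > h.py <<'E'
import numpy as np
from rig import get_calibration
def px2w(name,u,v,z):
    c=get_calibration(name);P=c["pose"]
    d=P[:3,:3]@np.array([(u-c["cx"])/c["fx"],-(v-c["cy"])/c["fy"],-1.])
    return P[:3,3]+d*(z-P[2,3])/d[2]
def w2px(name,p):
    c=get_calibration(name);P=c["pose"];q=P[:3,:3].T@(np.array(p)-P[:3,3])
    return c["cx"]-c["fx"]*q[0]/q[2],c["cy"]+c["fy"]*q[1]/q[2]
E
python3 - <<'E'
import cv2,numpy as np
from h import *
from rig import snapshot
im=np.mean([snapshot("top").astype(float) for _ in range(4)],0).astype(np.uint8)
cv2.imwrite("pics/raw.png",im)
cv2.imwrite("pics/cans.png",cv2.resize(im[120:248,135:280],None,fx=5,fy=4.6875,interpolation=cv2.INTER_CUBIC)) 
cv2.imwrite("pics/boards.png",cv2.resize(im[125:257,275:393],None,fx=4.5,fy=4.5,interpolation=cv2.INTER_CUBIC))
b,g,r=[im[...,i].astype(int) for i in range(3)]
m=((g-r>15)&(r<60)).astype(np.uint8); m[:,:270]=0;m[:,400:]=0
m=cv2.morphologyEx(m,cv2.MORPH_CLOSE,np.ones((3,3)))
cs,_=cv2.findContours(m,cv2.RETR_EXTERNAL,cv2.CHAIN_APPROX_NONE)
for c in cs:
    if cv2.contourArea(c)<300: continue
    rc=cv2.minAreaRect(c);(u,v),wh,_=rc
    M=np.zeros(m.shape,np.uint8);cv2.drawContours(M,[c],-1,1,-1)
    Y,X=np.mgrid[:384,:512];n=np.hypot(X-u,Y-v)<16
    w=np.where(n&(M>0),np.maximum(r-np.median(r[n])-12,0),0).astype(float)
    cu,cv=(w*X).sum()/w.sum(),(w*Y).sum()/w.sum()
    rad=(w*np.hypot(X-cu,Y-cv)).sum()/w.sum()
    box=np.array([px2w("top",*p,.008)[:2] for p in cv2.boxPoints(rc)]) if 0 else None
    import cv2 as C
    box=np.array([px2w("top",*p,.008)[:2] for p in C.boxPoints(rc)])
    e=box[1]-box[0]
    print(np.round([u,v,cu,cv,rad],2),px2w("top",u,v,.008)[:2].round(4),px2w("top",cu,cv,.008)[:2].round(4),np.degrees(np.arctan2(e[1],e[0]))%90, np.array(wh))
    cv=None
    import cv2
E
```

```text
[364.56 233.52 364.46 233.56   9.78] [ 0.3729 -0.3069] [ 0.3728 -0.3066] 69.12338542105212 [28.18498802 26.97417831]
[302.88 209.55 302.78 209.61   5.75] [ 0.44   -0.1339] [ 0.4398 -0.1336] 68.06458342240896 [27.29721451 25.99734688]
[355.   187.   354.82 186.96   8.74] [ 0.5054 -0.2835] [ 0.5055 -0.283 ] 0.17053886032532262 [26. 28.]
[307.83 150.79 307.59 150.49   7.75] [ 0.6111 -0.15  ] [ 0.612  -0.1493] 72.92314258804616 [27.49703026 25.87955856]
```

View pics/cans.png

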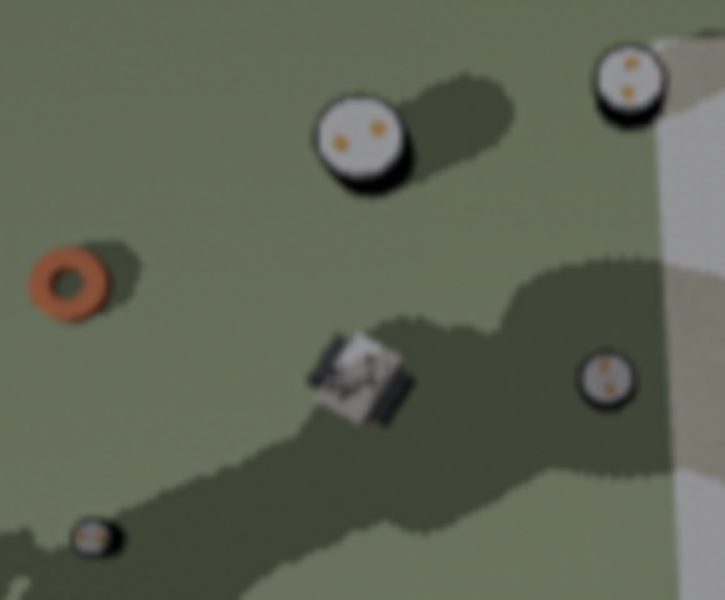

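View pics/boards.png

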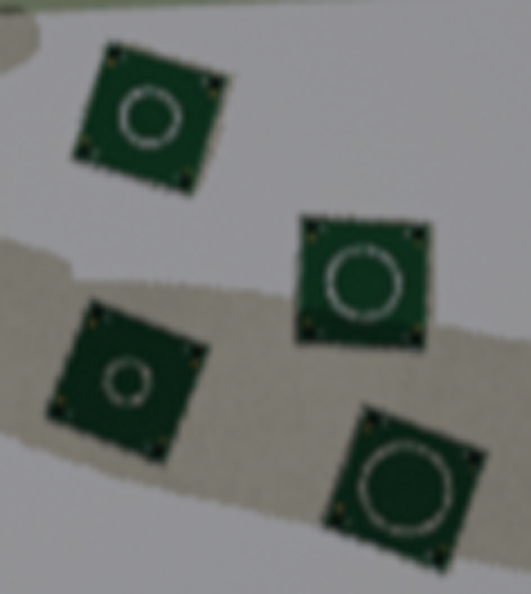

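Cans' top centres in cans.png: a (94,538), b (606,377), c (630,78), d (360,137). Boards: a lower left, b upper left, c right middle, d lower right, in boards.png.

Run:
```python
import numpy as np
from h import *
T=dict(a=(94,538),b=(606,377),c=(630,78),d=(360,137));S=dict(a=(638,372),b=(428,299),c=(321,342),d=(422,380))
H=dict(a=.036,b=.044,c=.052,d=.06)
for k in T:
    x,y=T[k];p=px2w("top",(x+.5)/5+134.5,(y+.5)/4.6875+119.5,H[k])
    x,y=S[k];q=px2w("scene",(x+.5)*.64-.5,(y+.5)*.64-.5,H[k]);print(k,p[:2].round(4),q[:2].round(4))
```

```text
a [0.3666 0.2832] [0.367 0.283]
b [ 4.626e-01 -2.000e-04] [ 0.4604 -0.0031]
c [ 0.6422 -0.0129] [ 0.6413 -0.012 ]
d [0.6037 0.1374] [0.6021 0.1359]
```

```bash
python3 -m handwheel '[60,4.8,-7.9,-2,0,0,0,60,8.5,-14,-5,0,0,0,60,12,-20,-7,0,0,0,60,15.5,-25.5,-10,0,0,0,60,19.1,-31.7,-13,0,0,0]' 30; python3 -m handwheel '[60,0,0,0,0,0,0,60,0,0,0,0,0,0,60,0,0,0,0,0,0]'
python3 - <<'E'
import cv2
from h import *
from rig import snapshot,arm
s=arm.state();print(s['time'],s['position'],s['orientation'],s['opening'])
t=snapshot("top");q=snapshot("scene")
f=lambda im,x,y:cv2.resize(im[y-40:y+40,x-50:x+50],(400,320),interpolation=cv2.INTER_CUBIC)
cv2.imwrite("pics/a1.png",cv2.hconcat([f(t,160,234),f(q,408,230)]))
E
```

```text
time: 0.92
position: [0.3294, 0.3455, 0.1315]
orientation: [3.14, 0.001, 2.857]
ft_force: [1.0, 0.6, -0.1]
opening: 0.0512
gripper_force: 0.0
time: 1.3
position: [0.3286, 0.3483, 0.1325]
orientation: [3.14, 0.001, 2.858]
ft_force: [-0.6, 0.3, -1.2]
opening: 0.0509
gripper_force: 0.0
1.3 [0.32860618 0.34826966 0.1325241 ] [3.13989761e+00 8.67098325e-04 2.85844916e+00] 0.05090158784123977
```

View pics/a1.png

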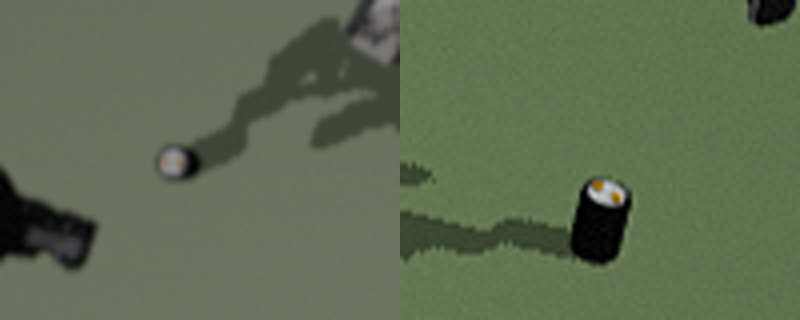

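```bash
python3 -m handwheel '[60,2,-3.3,-2,0,0,0,60,3.9,-6.5,-4,0,0,0,60,3.9,-6.5,-5,0,0,0,60,3.9,-6.5,-5,0,0,0]'; python3 -m handwheel '[60,0,0,0,0,0,0]'
python3 - <<'E'
from rig import arm
import numpy as np
print(np.mean([arm.state()['position'] for _ in range(5)],0))
E
```

```text
time: 1.9
position: [0.3666, 0.2823, 0.0813]
orientation: [-3.141, -0.001, 2.858]
ft_force: [-0.3, 1.1, -0.1]
opening: 0.051
gripper_force: 0.0
time: 2.02
position: [0.3675, 0.2831, 0.0823]
orientation: [3.141, 0.001, 2.859]
ft_force: [0.7, 0.5, 0.1]
opening: 0.051
gripper_force: 0.0
[0.36749752 0.28307949 0.08233944]
```

Down to TCP z ≈ 6 mm and close.

```bash
python3 -m handwheel '[60,0,0,-4,0,0,0,60,0,0,-6,0,0,0,60,0,0,-7.6,0,0,0,60,0,0,-7.6,0,0,0]'; python3 -m handwheel '[20,0,0,0,0,0,0,10,0,0,0,0,0,0,10,0,0,0,0,0,0,10,0,0,0,0,0,0]' 30
python3 -m handwheel '[10,0,0,0,0,0,0,10,0,0,0,0,0,0,10,0,0,0,0,0,0,10,0,0,0,0,0,0]'
```

```text
time: 2.52
position: [0.3665, 0.2822, 0.0053]
orientation: [-3.141, -0.001, 2.858]
ft_force: [0.8, 0.5, -0.8]
opening: 0.0513
gripper_force: 0.0
time: 3.02
position: [0.3684, 0.2827, 0.0069]
orientation: [3.139, 0.001, 2.857]
ft_force: [-1.0, 0.5, 6.6]
opening: 0.023
gripper_force: 29.5
time: 3.52
position: [0.3684, 0.2827, 0.0069]
orientation: [3.139, 0.001, 2.857]
ft_force: [-1.0, 0.6, 6.3]
opening: 0.0232
gripper_force: 29.5
```

```bash
python3 -m handwheel '[10,0,0,5,0,0,0,10,0,0,10,0,0,0,10,0.7,-4,10,0,0,0,10,1.6,-9,10,0,0,0,10,2.5,-14,10,0,0,0]'; python3 -m handwheel '[10,0.9,-5,0,0,0,0,10,1.8,-10,0,0,0,0,10,2.6,-15,0,0,0,0,10,3.5,-20,0,0,0,0,10,4.4,-25,0,0,0,0]' ; python3 -m handwheel '[10,0,0,0,0,0,0,10,0,0,0,0,0,0]'
```

```text
time: 4.15
position: [0.3926, 0.1405, 0.1061]
orientation: [3.141, 0.001, 2.858]
ft_force: [0.3, -0.4, -1.0]
opening: 0.023
gripper_force: 29.6
time: 4.78
position: [0.4363, -0.11, 0.1059]
orientation: [-3.142, 0.001, 2.856]
ft_force: [0.7, -0.3, -1.2]
opening: 0.0229
gripper_force: 29.6
time: 5.03
position: [0.4357, -0.1079, 0.1055]
orientation: [3.141, -0.001, 2.856]
ft_force: [0.3, -0.1, -1.9]
opening: 0.0232
gripper_force: 29.7
```

```bash
python3 -m handwheel '[10,0.35,-2.6,-2,0,0,0,10,0.35,-2.6,-6,0,0,0,10,0.35,-2.6,-8,0,0,0,10,0.35,-2.6,-8.7,0,0,0,10,0.35,-2.6,-8.7,0,0,0]'; python3 -m handwheel '[10,0,0,-0.2,0,0,0,10,0,0,-0.4,0,0,0,10,0,0,-0.4,0,0,0]'
```

```text
time: 5.65
position: [0.4396, -0.1331, 0.0186]
orientation: [3.141, -0.001, 2.858]
ft_force: [0.2, 0.2, -0.5]
opening: 0.0231
gripper_force: 29.7
time: 6.02
position: [0.4402, -0.1343, 0.0151]
orientation: [-3.141, 0.001, 2.857]
ft_force: [-0.3, 0.4, -1.3]
opening: 0.0229
gripper_force: 29.7
```

```bash
python3 -m handwheel '[10,0,0,-0.05,0,0,0,10,0,0,-0.1,0,0,0,10,0,0,-0.1,0,0,0]'
```

```text
time: 6.4
position: [0.4402, -0.1343, 0.0149]
orientation: [3.142, 0.0, 2.857]
ft_force: [-2.7, 1.4, 9.3]
opening: 0.0235
gripper_force: 30.7
```

```bash
python3 -c "
from rig import snapshot;import cv2
q=snapshot('scene')
cv2.imwrite('pics/a2.png',cv2.resize(q[140:220,200:300],(800,600),interpolation=cv2.INTER_CUBIC))"
```

```text
(no output)
```

View pics/a2.png

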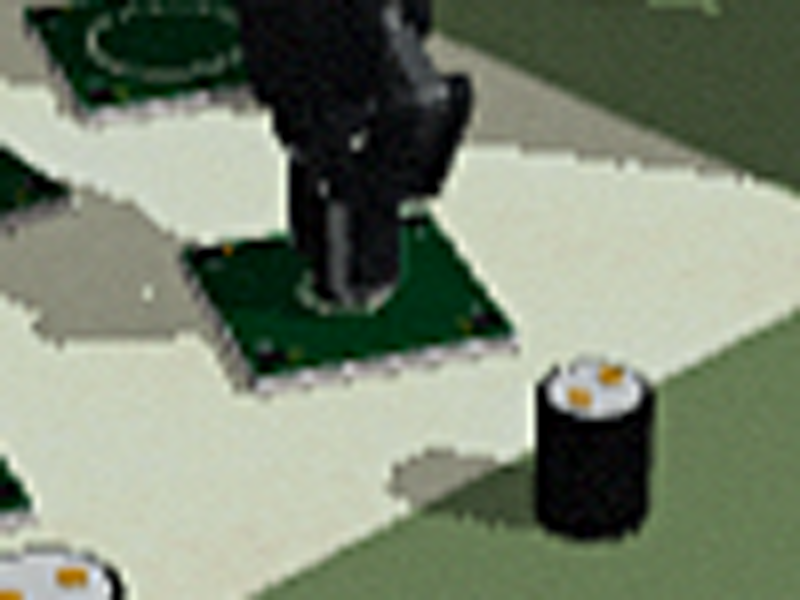

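```bash
python3 -m handwheel '[40,0,0,0.2,0,0,0,50,0,0,0.2,0,0,0,60,0,0,0.2,0,0,0,60,0,0,3,0,0,0,60,0,0,7,0,0,0]'; python3 -m handwheel '[60,0.6,4,2,0,0,0,60,1.2,8,3,0,0,0,60,1.8,11,3,0,0,0,60,2.2,13.3,3,0,0,0,60,2.2,13.3,3,0,0,0]' ;python3 -c "
from rig import snapshot;import cv2
f=lambda im,x,y:cv2.resize(im[y-24:y+24,x-24:x+24],(400,400),interpolation=cv2.INTER_CUBIC)
cv2.imwrite('pics/a3.png',cv2.hconcat([f(snapshot('top'),303,209),f(snapshot('scene'),244,176)]))"
```

```text
time: 7.08
position: [0.4383, -0.1335, 0.083]
orientation: [3.141, -0.004, 2.857]
ft_force: [1.3, -0.3, -0.4]
opening: 0.0512
gripper_force: 0.0
time: 7.7
position: [0.4618, -0.0001, 0.1135]
orientation: [-3.141, -0.0, 2.859]
ft_force: [-0.1, -0.2, -0.1]
opening: 0.0512
gripper_force: 0.0
```

View pics/a3.png

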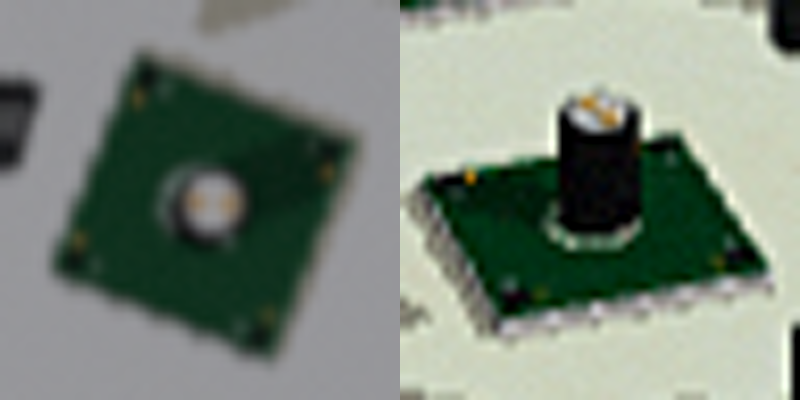

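```bash
python3 -c "
from h import *
print(px2w('top',304.0,208.9,.044),px2w('scene',243.8,164.8,.044),px2w('top',302.78,209.61,.008))
print('circle in scene crop',[(np.array(w2px('scene',(.4398,-.1336,.008)))+.5-[220,152])*8.333-.5])
for p in [(.4398,-.1336,.044)]:print((np.array(w2px('scene',p))+.5-[220,152])*8.333-.5,(np.array(w2px('top',p))+.5-[279,185])*8.333-.5)"
```

```text
[ 0.43842368 -0.13340311  0.044     ] [ 0.43542069 -0.13541875  0.044     ] [ 0.43985906 -0.13364993  0.008     ]
circle in scene crop [array([195.69783963, 222.86611609])]
[194.54030516 117.6918591 ] [212.54393298 198.69053704]
```

```bash
python3 -c "
from rig import snapshot;import cv2,numpy as np
from h import *
def g(n,p,hw=14):
    im=np.mean([snapshot(n).astype(float) for _ in range(4)],0).astype(np.uint8)
    u,v=[int(round(t)) for t in w2px(n,p)];print(n,u-hw,v-hw)
    o=cv2.resize(im[v-hw:v+hw,u-hw:u+hw],(400,400),interpolation=cv2.INTER_CUBIC);s=400/(2*hw)
    for r,z,c in((.012,.008,(0,0,255)),(.012,.044,(255,0,255))):
        t=np.linspace(0,6.28,40)
        pts=np.array([(np.array(w2px(n,(p[0]+r*np.cos(a),p[1]+r*np.sin(a),z)))+.5-[u-hw,v-hw])*s-.5 for a in t])
        for q in pts: cv2.circle(o,(int(q[0]),int(q[1])),1,c,-1)
    return o
p=(.4398,-.1336,.026)
cv2.imwrite('pics/a4.png',cv2.hconcat([g('top',p),g('scene',p)]))"
```

```text
top 289 195
scene 229 158
```

View pics/a4.png

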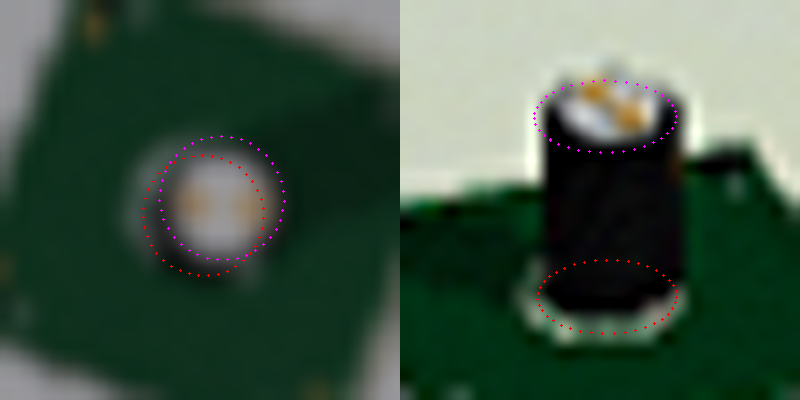

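Can a stands about 1.5–2 mm towards the robot from its ring centre (ring ~(605,297) in the scene half, can top ~(609,107) vs (605,117) expected), along the uncentred tool axis. I'll pinch the next cans twice, at 90°, and mend a later.

```bash
python3 -m handwheel '[75,0,-0.1,-4,0,0,0,75,0,-0.1,-8,0,0,0,75,0,-0.1,-10,0,0,0,75,0,-0.1,-10.7,0,0,0,75,0,-0.1,-10.7,0,0,0]'; python3 -m handwheel '[40,0,0,0,0,0,0,32,0,0,0,0,0,0,28,0,0,0,0,0,0,28,0,0,0,0,0,0,28,0,0,0,0,0,0]' 20; python3 -m handwheel '[50,0,0,0,0,0,0,75,0,0,0,0,0,0,75,0,0,0,0,0,0]'
```

```text
time: 8.82
position: [0.462, -0.0023, 0.0067]
orientation: [-3.142, -0.0, 2.857]
ft_force: [0.3, 0.1, -0.5]
opening: 0.0641
gripper_force: 0.0
time: 9.45
position: [0.4631, -0.0023, 0.0078]
orientation: [3.141, 0.002, 2.857]
ft_force: [-0.6, 0.2, 5.5]
opening: 0.0321
gripper_force: 20.0
time: 9.82
position: [0.4616, -0.0021, 0.0065]
orientation: [-3.141, -0.0, 2.857]
ft_force: [-1.0, -0.1, 0.0]
opening: 0.0641
gripper_force: 0.0
```

```bash
python3 -m handwheel '[75,0,0,0,0,0,10,75,0,0,0,0,0,20,75,0,0,0,0,0,30,75,0,0,0,0,0,40,75,0,0,0,0,0,50]'; python3 -m handwheel '[75,0,0,0,0,0,10,75,0,0,0,0,0,20,75,0,0,0,0,0,30,75,0,0,0,0,0,40,75,0,0,0,0,0,40]'; python3 -m handwheel '[40,0,0,0,0,0,0,32,0,0,0,0,0,0,28,0,0,0,0,0,0,28,0,0,0,0,0,0,28,0,0,0,0,0,0]' 30
```

```text
time: 10.45
position: [0.4616, -0.0021, 0.0065]
orientation: [3.141, -0.0, -2.548]
ft_force: [0.7, -0.7, 0.7]
opening: 0.0636
gripper_force: 0.0
time: 11.08
position: [0.4617, -0.0021, 0.0066]
orientation: [3.141, -0.0, -1.858]
ft_force: [-0.9, -0.2, -0.5]
opening: 0.0635
gripper_force: 0.0
time: 11.7
position: [0.462, -0.0022, 0.0068]
orientation: [-3.141, 0.0, -1.856]
ft_force: [1.1, -0.2, 1.3]
opening: 0.0323
gripper_force: 29.8
```

```bash
python3 -m handwheel '[28,0,0,4,0,0,0,28,0,0,8,0,0,0,28,3.5,-3.5,10,0,0,0,28,7,-7,10,0,0,0,28,10.5,-10.5,10,0,0,0]'; python3 -m handwheel '[28,2.5,-2.3,0,0,0,0,28,4.5,-4.2,0,0,0,0,28,4.5,-4.2,-4,0,0,0,28,4.5,-4.2,-6,0,0,0,28,4.5,-4.2,-6,0,0,0]'; python3 -m handwheel '[28,0,0,0,0,0,0,28,0,0,0,0,0,0]'
```

```text
time: 12.32
position: [0.568, -0.1082, 0.107]
orientation: [-3.141, 0.0, -1.856]
ft_force: [0.5, -0.8, 0.4]
opening: 0.032
gripper_force: 30.1
time: 12.95
position: [0.6095, -0.1484, 0.0441]
orientation: [3.136, 0.0, -1.856]
ft_force: [0.3, 0.2, -0.1]
opening: 0.0323
gripper_force: 30.1
time: 13.2
position: [0.613, -0.1495, 0.0482]
orientation: [-3.139, -0.0, -1.855]
ft_force: [0.2, 0.3, -1.0]
opening: 0.0324
gripper_force: 30.1
```

```bash
python3 -m handwheel '[28,0,0,-1.5,0,0,0,28,0,0,-2.5,0,0,0,28,0,0,-2.9,0,0,0,28,0,0,-2.9,0,0,0,28,0,0,-3.1,0,0,0]'; python3 -m handwheel '[28,0,0,-0.1,0,0,0,28,0,0,-0.2,0,0,0,28,0,0,-0.2,0,0,0]'
```

```text
time: 13.82
position: [0.6124, -0.1493, 0.016]
orientation: [-3.141, -0.0, -1.856]
ft_force: [0.5, -0.4, -0.2]
opening: 0.0326
gripper_force: 30.1
time: 14.2
position: [0.6122, -0.1493, 0.0148]
orientation: [-3.141, -0.0, -1.856]
ft_force: [-1.8, 0.3, 4.4]
opening: 0.0319
gripper_force: 30.5
```

```bash
python3 -m handwheel '[45,0,0,0,0,0,0,60,0,0,0.1,0,0,0,75,0,0,0.2,0,0,0,75,0,0,4,0,0,0,75,0,0,9,0,0,0]'; python3 -m handwheel '[85,0.7,4,3,0,0,0,85,1.5,8,3,0,0,0,85,2.2,11,3,0,0,0,85,2.9,13.6,3,0,0,0,85,2.9,13.6,3,0,0,0]' ;cat > chk.py <<'E'
import sys,cv2,numpy as np
from rig import snapshot,arm
from h import *
out=sys.argv[1];p=eval(sys.argv[2]);r,h=eval(sys.argv[3]);hw=20
def g(n):
    im=np.mean([snapshot(n).astype(float) for _ in range(2)],0).astype(np.uint8)
    u,v=[int(round(t)) for t in w2px(n,(*p,.03))]
    o=cv2.resize(im[v-hw:v+hw,u-hw:u+hw],(400,400),interpolation=cv2.INTER_CUBIC);s=200/hw
    for z,c in((.008,(0,0,255)),(.008+h,(255,0,255))):
        for a in np.linspace(0,6.28,40):
            q=(np.array(w2px(n,(p[0]+r*np.cos(a),p[1]+r*np.sin(a),z)))+.5-[u-hw,v-hw])*s-.5
            cv2.circle(o,(int(q[0]),int(q[1])),1,c,-1)
    return o
cv2.imwrite(out,cv2.hconcat([g('top'),g('scene')]))
E
python3 chk.py pics/b1.png "(.612,-.1493)" "(.0165,.044)"
```

```text
time: 14.82
position: [0.6103, -0.1486, 0.1028]
orientation: [3.137, 0.0, -1.856]
ft_force: [0.4, -0.8, 1.1]
opening: 0.0641
gripper_force: 0.0
time: 15.45
position: [0.6411, -0.0115, 0.1336]
orientation: [-3.142, 0.0, -1.853]
ft_force: [-0.1, -0.1, 0.1]
opening: 0.0722
gripper_force: 0.0
```

View pics/b1.png

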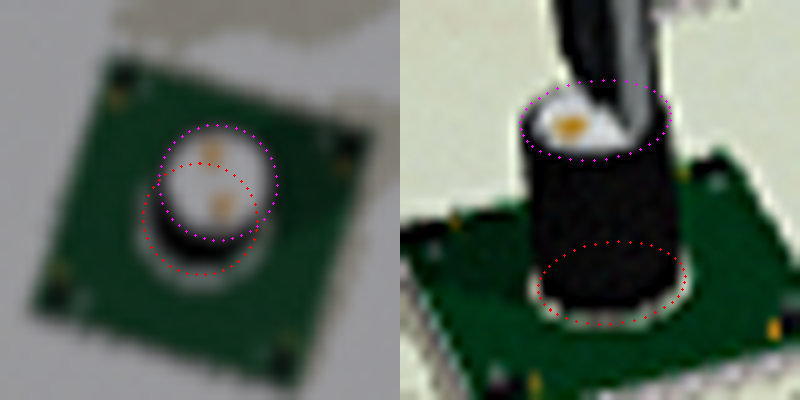

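Can b sits concentric with its ring to about 1 mm. Next c.

```bash
python3 -m handwheel '[85,0.1,-0.1,-5,0,0,0,85,0.1,-0.1,-9,0,0,0,85,0.1,-0.1,-11.5,0,0,0,85,0.1,-0.1,-12.3,0,0,0,85,0.1,-0.1,-12.3,0,0,0]'; python3 -m handwheel '[60,0,0,0,0,0,0,45,0,0,0,0,0,0,38,0,0,0,0,0,0,38,0,0,0,0,0,0,38,0,0,0,0,0,0]' 20; python3 -m handwheel '[60,0,0,0,0,0,0,85,0,0,0,0,0,0,85,0,0,0,0,0,0,85,0,0,0,0,0,0]'
```

```text
time: 16.27
position: [0.6418, -0.0148, 0.0107]
orientation: [3.141, -0.0, -1.856]
ft_force: [-0.2, 0.1, -0.6]
opening: 0.0726
gripper_force: 0.0
time: 16.9
position: [0.6433, -0.0144, 0.0124]
orientation: [-3.139, 0.0, -1.856]
ft_force: [-1.2, -0.4, 6.4]
opening: 0.0418
gripper_force: 20.9
time: 17.4
position: [0.6417, -0.0141, 0.0104]
orientation: [3.141, -0.0, -1.856]
ft_force: [-0.2, -0.3, 0.2]
opening: 0.0724
gripper_force: 0.0
```

```bash
python3 -m handwheel '[85,0,0,0,0,0,-10,85,0,0,0,0,0,-20,85,0,0,0,0,0,-30,85,0,0,0,0,0,-40,85,0,0,0,0,0,-50]'; python3 -m handwheel '[85,0,0,0,0,0,-10,85,0,0,0,0,0,-20,85,0,0,0,0,0,-30,85,0,0,0,0,0,-40,85,0,0,0,0,0,-40]'; python3 -m handwheel '[60,0,0,0,0,0,0,45,0,0,0,0,0,0,38,0,0,0,0,0,0,38,0,0,0,0,0,0,38,0,0,0,0,0,0]' 40
```

```text
time: 18.02
position: [0.6418, -0.0141, 0.0105]
orientation: [3.141, -0.0, -2.734]
ft_force: [-0.5, -0.6, -0.4]
opening: 0.0719
gripper_force: 0.0
time: 18.65
position: [0.6418, -0.0142, 0.0106]
orientation: [-3.142, -0.0, 2.859]
ft_force: [0.5, -0.3, 0.6]
opening: 0.0725
gripper_force: 0.0
time: 19.27
position: [0.6422, -0.0142, 0.0109]
orientation: [3.141, 0.0, 2.857]
ft_force: [0.8, -0.6, 1.4]
opening: 0.0414
gripper_force: 40.5
```

```bash
python3 -m handwheel '[38,0,0,4,0,0,0,38,0,0,8,0,0,0,38,-2,-4,10,0,0,0,38,-4.3,-8.5,10,0,0,0,38,-6.6,-13,10,0,0,0]'; python3 -m handwheel '[38,-2.5,-5,0,0,0,0,38,-5,-10,0,0,0,0,38,-6.6,-13.2,0,0,0,0,38,-7,-13.9,0,0,0,0,38,-7,-13.9,-4,0,0,0]'; python3 -m handwheel '[38,0,0,-2,0,0,0,38,0,0,-2,0,0,0,38,0,0,-2,0,0,0]'
```

```text
time: 19.9
position: [0.5751, -0.1452, 0.1108]
orientation: [-3.141, 0.0, 2.858]
ft_force: [0.3, -0.4, -0.8]
opening: 0.041
gripper_force: 40.9
time: 20.52
position: [0.5088, -0.2856, 0.0735]
orientation: [-3.139, 0.008, 2.856]
ft_force: [0.0, -0.3, -1.7]
opening: 0.0415
gripper_force: 41.0
time: 20.9
position: [0.5067, -0.2829, 0.0514]
orientation: [-3.141, 0.001, 2.858]
ft_force: [1.3, 0.1, -1.2]
opening: 0.0414
gripper_force: 41.0
```

```bash
python3 -m handwheel '[38,0,0,-1.5,0,0,0,38,0,0,-2.5,0,0,0,38,0,0,-2.9,0,0,0,38,0,0,-2.9,0,0,0,38,0,0,-3.1,0,0,0]'; python3 -m handwheel '[38,0,0,-0.1,0,0,0,38,0,0,-0.2,0,0,0,38,0,0,-0.2,0,0,0]'
```

```text
time: 21.52
position: [0.5063, -0.2835, 0.02]
orientation: [-3.141, 0.001, 2.857]
ft_force: [0.5, -0.3, -1.8]
opening: 0.0411
gripper_force: 41.0
time: 21.9
position: [0.5061, -0.2834, 0.0188]
orientation: [-3.141, 0.001, 2.857]
ft_force: [-2.1, 1.2, 5.0]
opening: 0.0409
gripper_force: 41.5
```

```bash
python3 -m handwheel '[55,0,0,0,0,0,0,70,0,0,0.1,0,0,0,85,0,0,0.2,0,0,0,85,0,0,5,0,0,0,85,0,0,10,0,0,0]'; python3 -m handwheel '[95,1.2,5,2,0,0,0,95,2.4,10,2,0,0,0,95,3.6,15.5,2,0,0,0,95,4.9,21,2,0,0,0,95,6,25.5,2,0,0,0]'; python3 -m handwheel '[95,1.2,5,0,0,0,0,95,2.4,10,0,0,0,0,95,3.8,16.6,0,0,0,0,95,3.8,16.6,0,0,0,0,95,3.8,16.6,0,0,0,0]'; python3 chk.py pics/c1.png "(.5055,-.283)" "(.021,.052)"
```

```text
time: 22.52
position: [0.5051, -0.2826, 0.1178]
orientation: [3.141, -0.002, 2.857]
ft_force: [-0.1, -1.1, 1.0]
opening: 0.0727
gripper_force: 0.0
time: 23.15
position: [0.5661, -0.0261, 0.1378]
orientation: [3.141, 0.0, 2.858]
ft_force: [0.5, 0.3, 0.3]
opening: 0.0809
gripper_force: 0.0
time: 23.78
position: [0.6036, 0.138, 0.1374]
orientation: [-3.141, -0.0, 2.858]
ft_force: [-0.1, -0.2, -0.6]
opening: 0.0809
gripper_force: 0.0
```

View pics/c1.png

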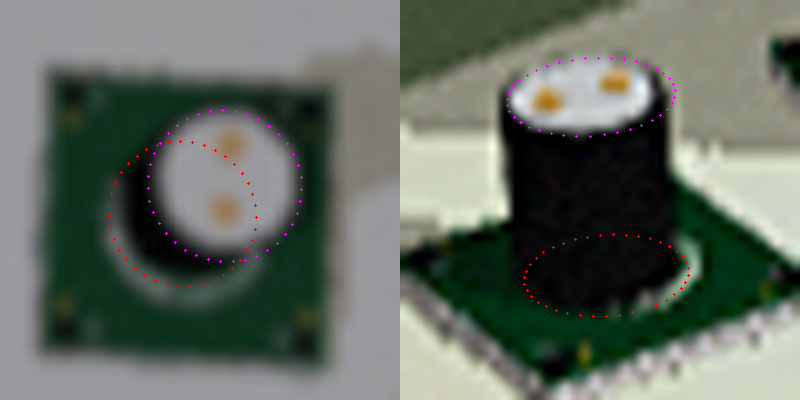

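```bash
python3 -m handwheel '[95,0,0,-5,0,0,0,95,0,0,-9,0,0,0,95,0,0,-11.5,0,0,0,95,0,0,-12.4,0,0,0,95,0,0,-12.4,0,0,0]'; python3 -m handwheel '[75,0,0,0,0,0,0,60,0,0,0,0,0,0,50,0,0,0,0,0,0,50,0,0,0,0,0,0,50,0,0,0,0,0,0]' 20; python3 -m handwheel '[70,0,0,0,0,0,0,95,0,0,0,0,0,0,95,0,0,0,0,0,0,95,0,0,0,0,0,0]'
```

```text
time: 24.6
position: [0.6038, 0.1371, 0.0137]
orientation: [-3.141, -0.0, 2.856]
ft_force: [0.4, -0.1, 0.2]
opening: 0.0809
gripper_force: 0.0
time: 25.22
position: [0.6053, 0.1378, 0.0154]
orientation: [3.141, 0.003, 2.857]
ft_force: [-1.2, -0.4, 5.8]
opening: 0.0516
gripper_force: 20.7
time: 25.72
position: [0.6037, 0.1378, 0.0134]
orientation: [-3.141, -0.001, 2.857]
ft_force: [0.0, -0.2, 0.2]
opening: 0.0813
gripper_force: 0.0
```

```bash
python3 -m handwheel '[95,0,0,0,0,0,10,95,0,0,0,0,0,20,95,0,0,0,0,0,30,95,0,0,0,0,0,40,95,0,0,0,0,0,50]'; python3 -m handwheel '[95,0,0,0,0,0,10,95,0,0,0,0,0,20,95,0,0,0,0,0,30,95,0,0,0,0,0,40,95,0,0,0,0,0,40]'; python3 -m handwheel '[75,0,0,0,0,0,0,60,0,0,0,0,0,0,50,0,0,0,0,0,0,50,0,0,0,0,0,0,50,0,0,0,0,0,0]' 60
```

```text
time: 26.35
position: [0.6038, 0.1379, 0.0135]
orientation: [3.141, -0.0, -2.548]
ft_force: [-0.5, -0.5, 0.4]
opening: 0.0811
gripper_force: 0.0
time: 26.98
position: [0.6038, 0.1378, 0.0136]
orientation: [3.141, -0.0, -1.858]
ft_force: [0.5, 0.0, -0.2]
opening: 0.0813
gripper_force: 0.0
time: 27.6
position: [0.6041, 0.1379, 0.014]
orientation: [-3.141, 0.0, -1.856]
ft_force: [-0.6, -0.4, 3.9]
opening: 0.0511
gripper_force: 62.5
```

```bash
python3 -m handwheel '[50,0,0,4,0,0,0,50,0,0,8,0,0,0,50,-2,-4,11,0,0,0,50,-4.2,-8,11,0,0,0,50,-6.4,-12.4,11,0,0,0]'; python3 -m handwheel '[50,-2.3,-4.4,0,0,0,0,50,-4.6,-8.8,0,0,0,0,50,-6.9,-13.3,0,0,0,0,50,-9.2,-17.7,0,0,0,0,50,-11.4,-22,0,0,0,0]'; python3 -m handwheel '[50,-2.3,-4.4,0,0,0,0,50,-4.4,-8.4,0,0,0,0,50,-5.3,-10.0,0,0,0,0,50,-5.3,-10.0,-2,0,0,0,50,-5.3,-10.0,-4,0,0,0]';  python3 -m handwheel '[50,0,0,-3,0,0,0,50,0,0,-3,0,0,0,50,0,0,-3,0,0,0]'
```

```text
time: 28.22
position: [0.5389, 0.013, 0.1235]
orientation: [3.142, -0.0, -1.855]
ft_force: [0.9, -0.5, -2.4]
opening: 0.0509
gripper_force: 63.3
time: 28.85
position: [0.4243, -0.207, 0.1229]
orientation: [3.14, 0.0, -1.856]
ft_force: [1.1, -0.8, -1.5]
opening: 0.0512
gripper_force: 63.3
time: 29.48
position: [0.3727, -0.3058, 0.0829]
orientation: [3.141, 0.001, -1.856]
ft_force: [-0.1, 0.3, -3.2]
opening: 0.051
gripper_force: 63.3
time: 29.85
position: [0.3732, -0.306, 0.0541]
orientation: [-3.142, 0.0, -1.855]
ft_force: [0.2, -0.4, -1.8]
opening: 0.0505
gripper_force: 63.4
```

```bash
python3 -m handwheel '[50,0,0,-1.5,0,0,0,50,0,0,-2.5,0,0,0,50,0,0,-2.9,0,0,0,50,0,0,-2.9,0,0,0,50,0,0,-3.1,0,0,0]'; python3 -m handwheel '[50,0,0,-0.1,0,0,0,50,0,0,-0.2,0,0,0,50,0,0,-0.2,0,0,0]'
```

```text
time: 30.48
position: [0.3732, -0.3066, 0.023]
orientation: [-3.141, -0.0, -1.856]
ft_force: [-0.2, -0.0, -2.0]
opening: 0.0507
gripper_force: 63.4
time: 30.85
position: [0.3731, -0.3064, 0.0219]
orientation: [-3.141, -0.0, -1.856]
ft_force: [-2.1, 2.8, 6.7]
opening: 0.0508
gripper_force: 64.4
```

```bash
python3 -m handwheel '[65,0,0,0,0,0,0,80,0,0,0.1,0,0,0,95,0,0,0.2,0,0,0,95,0,0,5,0,0,0,95,0,0,10,0,0,0]'; python3 -m handwheel '[60,1.5,4,1,0,0,0,60,3,8,1,0,0,0,60,5,13,1,0,0,0,60,6.7,17.25,1,0,0,0,60,6.7,17.25,1,0,0,0]'; python3 -m handwheel '[60,0,0,0,0,0,0,60,0,0,0,0,0,0]'
```

```text
time: 31.48
position: [0.3722, -0.3055, 0.1211]
orientation: [3.14, 0.001, -1.856]
ft_force: [-0.5, -0.6, -0.3]
opening: 0.0811
gripper_force: 0.0
time: 32.1
position: [0.4403, -0.1313, 0.1306]
orientation: [3.141, 0.0, -1.851]
ft_force: [0.6, -1.2, 0.0]
opening: 0.0511
gripper_force: 0.0
time: 32.35
position: [0.4396, -0.1346, 0.1306]
orientation: [3.141, -0.0, -1.857]
ft_force: [-0.3, -0.0, -0.6]
opening: 0.051
gripper_force: 0.0
```

```bash
python3 -m handwheel '[60,0,0,-5,0,0,0,60,0,0,-9,0,0,0,60,0,0,-11,0,0,0,60,0,0,-11.6,0,0,0,60,0,0,-11.6,0,0,0]'; python3 -m handwheel '[45,0,0,0,0,0,0,35,0,0,0,0,0,0,25,0,0,0,0,0,0,20,0,0,0,0,0,0,20,0,0,0,0,0,0]' 20; python3 -m handwheel '[20,0,0,0,0,0,0,20,0,0,0,0,0,0]';  python3 -m handwheel '[40,0,0,0,0,0,0,60,0,0,0,0,0,0,60,0,0,0,0,0,0,60,0,0,4,0,0,0,60,0,0,9,0,0,0]'
```

```text
time: 32.98
position: [0.4399, -0.1344, 0.0149]
orientation: [-3.142, -0.0, -1.857]
ft_force: [0.1, 0.5, 0.6]
opening: 0.0512
gripper_force: 0.0
time: 33.6
position: [0.4407, -0.134, 0.0156]
orientation: [-3.14, -0.0, -1.855]
ft_force: [-1.7, 0.1, 5.7]
opening: 0.0233
gripper_force: 20.2
time: 33.85
position: [0.4407, -0.134, 0.0156]
orientation: [-3.14, -0.0, -1.855]
ft_force: [-1.1, 0.3, 5.6]
opening: 0.0235
gripper_force: 20.2
time: 34.48
position: [0.4383, -0.1329, 0.1043]
orientation: [3.138, 0.001, -1.856]
ft_force: [0.9, 0.3, -0.5]
opening: 0.0511
gripper_force: 0.0
```

```bash
python3 -m handwheel '[60,0,4,4,0,0,0,60,0,9,6,0,0,0,60,0,14,6,0,0,0,60,0,20,6,0,0,0,60,0,25,6,0,0,0]';python3 -m handwheel '[60,0,0,0,0,0,0,60,0,0,0,0,0,0]'; python3 chk.py pics/a5.png "(.4398,-.1336)" "(.012,.036)"; python3 chk.py pics/d1.png "(.3728,-.3066)" "(.026,.06)"; python3 -c "
import cv2
cv2.imwrite('pics/ad.png',cv2.resize(cv2.vconcat([cv2.imread('pics/a5.png'),cv2.imread('pics/d1.png')]),(600,600)))"
```

```text
time: 35.1
position: [0.4395, 0.1183, 0.1647]
orientation: [-3.141, 0.0, -1.855]
ft_force: [0.5, -0.5, 0.1]
opening: 0.0513
gripper_force: 0.0
time: 35.35
position: [0.4396, 0.1163, 0.1644]
orientation: [3.141, -0.001, -1.855]
ft_force: [0.5, -0.3, 0.4]
opening: 0.051
gripper_force: 0.0
```

View pics/ad.png

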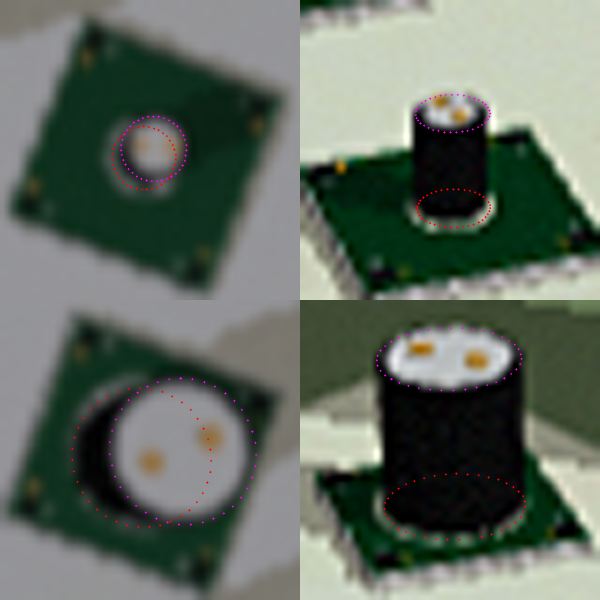

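All four are upright and concentric with their rings: in the last picture a's can spans 413–487 px against a ring of about 410–493, and d matches its outline. The gripper is clear, so I'm handing in.

```bash
python3 -c "
from rig import order;print(order.hand_in())"
```

```text
the job is handed in; nothing more can be done
None
```

All four capacitors stand upright on their matching circles, within about 1 mm of centre by the camera images; the job was handed in at about 36 s, and I never moved the gripper to the transformer or the ring choke.

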